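Close-pack the crate of turning blanks

ROBOT

A 7-joint arm with a two-finger parallel gripper is mounted at the origin on the work surface. World frame = base frame: x ahead of the robot, y to its left, z up, the work surface at z = 0. Lengths are in m, angles in rad, forces in N, time in s.
With the tool pointing down it reaches from about 0.4 to 0.85 m from the base axis. Payload 4.5 kg.
Tool frame: the origin (TCP) lies where the fingers leave the gripper's body, on its centre line; the fingertips stand 64 mm ahead of it and the grasp point (between the pads) lies 45 mm ahead of it; z points along the fingers, y is the line along which they close (so a half turn about z gives the same grasp; the last joint's range is limited). The gripper opens to 88 mm and grips with 3 to 60 N. Pads are 18 mm wide; open, the fingers measure 123 mm over their backs; the gripper's body (75 mm by 187 mm) begins 45 mm behind the grasp point.
Start: joints at [0.034, 0.689, -0.195, 1.565, 0.157, 0.902, -0.215], TCP at [0.625, 0, 0.303] pointing down, gripper open.
Joint ranges: [-3.01, 3.01], [-0.46, 2.08], [-1.47, 1.51], [0.13, 2.56], [-1, 4.14], [0.04, 2.09], [-2.66, 2.66]. Speed limits (rad/s): [2.57, 2.57, 3.14, 3.14, 3.14, 3.14, 3.14].

INTERFACE

Orientations are given as a unit quaternion [x, y, z, w].
In Python, from plant import r gives the robot as it stands.
- The arm moves only by the tool play_rows, never from a script. Its arguments are lists of equal length, an entry for each row: "translation": the shift along the tool's x, y, z in m, a list of three; "delta_rot": the turn, a rotation vector about the tool's x, y, z in degrees, a list of three; "grip": the opening, from -1 (shut) to 1 (fully open). In form: {"translation": [[x, y, z], ...], "delta_rot": [[rx, ry, rz], ...], "grip": [grip, ...]}. A call has 1 to 20 rows; each row shifts and turns the commanded pose from where the row before left it, along the tool's axes as they then stand; what a row does not reach is not made up. A row lasts 1/8 s, in which the tool goes at most 62.5 mm and 10.7 degrees, less where a joint would pass 70% of its speed; a pose out of reach is approached as far as the arm can. A call with a gripper value outside its range is refused whole. The fingers move at their own pace and stop on an object; "squeeze" is the grip in N (left out, the last holds). Time passes only in rows, so rows that do not move let the fingers close. It gives the time, the measured TCP pose, the force, the opening and the grip force at its end, in the units of the state.
- r.get_state(): the state, without advancing time (a new reading comes with each control period).
- r.snapshot(name): name is "scene" or "side" or "wrist"; returns the picture (384x512x3 uint8, blue, green, red); there is no depth.
- r.get_calibration(name): a dict with "intrinsics" (3x3 intrinsics, pixels), "k1" (the pictures are not rectified: a ray, as slopes to the right and down, at radius r is drawn at 1 + k1 r^2 times it, then the intrinsics apply), "eye" and "rotation" of the camera in the world. Camera axes: x right, y up, looking along -z (the intrinsics and any distortion apply to the point x, -y, -z); pixel columns grow to the right and rows downward; lengths in m; the calibration is good to about 2 mm. A picture is of the moment at which its call begins: read the wrist's pose just before it. get_calibration takes no time and is no camera call; for the wrist camera it gives the pose at the moment of the call.
- r.finish_job(): hands the job in; it is judged then, once.
Trained networks look in the newest picture that a camera, given by its name, has taken for a name from the list of things; names that differ only in an ending like _2 or _b are one class to them, and where a whole thing is asked for, a point or a joint stands for the part that bears it (a point fixed in the world has none). Each returns a list of dicts, best first, with "confidence" (0 to 1); they miss things now and then, are a little off and sometimes report something else, mostly with a low value. They report only what shows in the picture. A call takes as long as a camera call. They do not tell look-alikes from the thing itself.
- r.look_for(camera, target): "point" ([x, y, z] in m, in world coordinates, good to about 4 mm: the middle of the surface that is visible of it).
- r.silhouettes(camera, target): "pixels" (384x512 bool, what is visible of it).
The state is a dict: "clock": time; "q": joint angles; "qd": joint speeds; "joint_torque": joint torques, N m; "tool_pos": TCP position; "eef_rot": TCP orientation; "contact_force": force on the tool from outside, world axes, zero at the start; "moment": the same for the moment, N m; "opening": opening from 0.0 (shut) to 1.0 (fully open); "finger_force": force on a finger pad.
Only numpy, scipy, OpenCV 4.12 (cv2) and the standard library are available. Lean on these libraries where they do the work, as an engineer would, in place of code of your own. Each camera call takes 0.05 s, during which the arm holds its last target. There are 200 camera calls.

TASK

Finish packing the plywood crate with roughed-out turning blanks: the long bar and the plain disc in it have drifted apart, so push them along the crate's floor, without lifting them out, until one gap is wide enough, and then let the square blank from the bench down into that gap, spigot up, without dropping it. All three must end lying flat on the crate's floor, inside the walls; leave the round blank and everything else on the bench where it is.

Things in the scene. Friction and masses are not known exactly. Their poses are not given: they have to be found in the camera images.
- crate: Open low plywood crate, fixed to the bench. Origin: centre of its underside. Inside 170 mm along its x, 258 mm along its y (the long way), 45 mm deep; floor 9 mm thick, walls 12 mm thick, rim at z = 54 mm; outside 194 x 282 mm. Bar, disc and square blank fill its y length side by side (60 + 100 + 90 = 250 of 258 mm), in any order.
- bar_blank: Plain rectangular wooden bar lying in the crate across its width, dark waxed ends; 150 mm along its own x (roughly parallel to the crate's x), 60 mm along its own y, 50 mm high, about 0.3 kg, edges rounded 3 mm. Origin: centre of its underside. It slides on the crate's floor with a few newtons.
- disc_blank: Plain wooden disc lying flat in the crate, diameter 100 mm, 50 mm high, no spigot, about 0.26 kg; slides with a few newtons. Origin: centre of its underside. Bar and disc lie side by side along the crate's y, either way round, with loose gaps between them and to the end walls; the widest gap is at least 30 and at most 75 mm.
- square_blank: The blank to add, standing on the bench: square wooden body 90 x 90 mm (sides along its own x and y) and 55 mm high, edges rounded 4 mm, with a round spigot 40 mm in diameter and 28 mm high in the middle of its top (total height 83 mm); about 0.3 kg. Origin: centre of its underside. Grip it by the spigot.
- round_blank: Bystander: round blank with the same spigot but a round body of diameter 110 mm, 55 mm high, on the bench near the square one (the two may change places); too big for the crate's gap. Origin: centre of its underside.
- vase: Bystander: turned wooden vase standing on the bench, 86 mm in diameter, 218 mm high. Origin: centre of its underside.
- bowl: Bystander: turned wooden bowl, 124 mm across, 55 mm high. Origin: centre of its underside.
- mallet: Bystander: turned dark wood mallet lying on its side, head 76 mm in diameter, 252 mm long along its own x. Origin: under the middle of its head.
- gouge: Bystander: turning gouge lying on the bench, 415 mm long along its own x, wooden handle 28 mm thick. Origin: under the ferrule, where handle and blade meet.
- calipers: Bystander: steel outside calipers lying flat, 145 mm long, 98 mm wide, 12 mm high. Origin: under the pivot.
- chuck: Bystander: steel four-jaw lathe chuck standing jaws up, 100 mm in diameter, 72 mm high, heavy. Origin: centre of its underside.
- glue: Bystander: bottle of wood glue, 60 mm in diameter, 170 mm high. Origin: centre of its underside.
Mind the look-alikes: they are no part of the job. Leave any pink or red look-alike of the square_blank alone.

How it is judged:
By the outcome, as a careful person would: the job done as asked, in the order asked, and still so for the second after the job is handed in, with the robot touching nothing.
It also fails if it takes over 56 s, if anything falls off the work surface, if the arm or the gripper's body presses on something with over 40 N, if the wrist force passes 120 N, or if a joint passes its speed limit or range.

## Working session

There is one attempt and no reset: what is moved stays moved. The work goes in short steps, Python scripts to look and compute and a tool call to move; the robot and the scene stay as the last step left them, time stands still between calls to the robot, and variables do not carry over. Pictures are saved under pics/ and viewed, at most 10 in all, crops included, and the job is handed in when it is done.

Besides the shell and the picture viewer there is one more tool, called after ">>>" as name(argument=value, ...) on one line, values as JSON. play_rows: Moves the arm, as the interface text tells. Its arguments: {"type":"object","properties":{"translation":{"type":"array","items":{"type":"array","items":{"type":"number"}}},"delta_rot":{"type":"array","items":{"type":"array","items":{"type":"number"}}},"grip":{"type":"array","items":{"type":"number"}},"squeeze":{"type":"number"}},"required":["translation","delta_rot","grip"]}

```bash
mkdir -p pics; cat > h.py <<'E'
import numpy as np, cv2
from plant import r
def proj(cal,P):
    P=np.atleast_2d(P); R=np.array(cal["rotation"]); 
    if R.ndim==1 or R.shape!=(3,3):
        from scipy.spatial.transform import Rotation as Ro; R=Ro.from_quat(R).as_matrix()
    c=(P-np.array(cal["eye"]))@R
    s=np.c_[c[:,0]/-c[:,2],-c[:,1]/-c[:,2]]
    s=s*(1+cal["k1"]*(s**2).sum(1,keepdims=True))
    K=np.array(cal["intrinsics"]); return s@K[:2,:2].T+K[:2,2]
def unproj(cal,uv,z):
    uv=np.atleast_2d(np.array(uv,float)); K=np.array(cal["intrinsics"]); R=np.array(cal["rotation"])
    d=(uv-K[:2,2])@np.linalg.inv(K[:2,:2]).T; s=d.copy()
    for _ in range(20): s=d/(1+cal["k1"]*(s**2).sum(1,keepdims=True))
    ray=np.c_[s[:,0],-s[:,1],-np.ones(len(s))]@R.T; e=np.array(cal["eye"])
    return e+ray*((z-e[2])/ray[:,2])[:,None]
E
python3 - <<'E'
from h import *
ims=[]
for c in ["scene","side","wrist"]:
    cal=r.get_calibration(c); im=r.snapshot(c); cv2.imwrite(f"pics/{c}0.png",im)
    print(c,cal["eye"],np.round(cal["rotation"],2).tolist(),cal["k1"],cal["intrinsics"][0][0])
    for t in ["crate","bar_blank","disc_blank","square_blank","round_blank"]:
        print(t,[(np.round(d["point"],3).tolist(),round(d["confidence"],2)) for d in r.look_for(c,t)][:4])
print(r.get_state())
E
```

```text
scene [1.38374377 0.76071112 1.23508726] [0.16, 0.34, 0.83, 0.4] -0.019415844996241705 461.61162210351904
crate [([0.605, 0.126, 0.03], 0.74), ([0.65, -0.397, 0.048], 0.23)]
bar_blank [([0.612, 0.21, 0.059], 0.64)]
disc_blank [([0.606, 0.083, 0.06], 0.59)]
square_blank [([0.362, 0.181, 0.054], 0.66), ([0.315, -0.428, 0.052], 0.64), ([0.458, 0.507, 0.018], 0.51), ([0.462, -0.172, 0.041], 0.5)]
round_blank [([0.676, -0.17, 0.057], 0.56)]
side [0.01308815 0.67550831 0.78011489] [-0.13, 0.39, 0.87, -0.28] 0.024008625362346058 352.29955638606145
crate [([0.566, 0.134, 0.037], 0.69)]
bar_blank [([0.59, 0.208, 0.059], 0.67), ([0.418, 0.497, 0.027], 0.38)]
disc_blank [([0.576, 0.085, 0.061], 0.88)]
square_blank [([0.273, -0.4, 0.057], 0.96), ([0.326, 0.185, 0.051], 0.86), ([0.44, -0.189, 0.057], 0.72), ([0.284, -0.238, 0.054], 0.6)]
round_blank [([0.641, -0.17, 0.05], 0.89)]
wrist [0.62445934 0.0767871  0.38503959] [-0.15, 0.0, -0.0, 0.99] -0.0437691603532308 274.7179650764635
crate [([0.588, 0.106, 0.008], 0.58)]
bar_blank [([0.606, 0.174, 0.058], 0.72)]
disc_blank [([0.594, 0.07, 0.058], 0
[... 175 characters left out ...]
: array([ 0.03380206,  0.68911069, -0.19460586,  1.5653064 ,  0.15731482,
        0.90250155, -0.21506302]), 'qd': array([ 0.00016958,  0.00054408, -0.00059873, -0.00015309,  0.00088924,
       -0.0005463 , -0.00091643]), 'joint_torque': array([-5.37011510e-05, -5.27483618e+01, -1.26709096e+00, -1.53746849e+01,
       -5.19060844e-02, -7.97034136e-04,  2.82815836e-05]), 'tool_pos': array([6.25014610e-01, 2.33149660e-05, 3.02734477e-01]), 'eef_rot': array([7.07081405e-01, 7.07132156e-01, 2.22689160e-05, 1.99750305e-05]), 'contact_force': array([-0.55459666,  1.7178671 , -0.24916253]), 'moment': array([-0.01054107, -0.05625218,  0.03993945]), 'finger_force': 0.0, 'opening': 1.0011245350474862}
```

View pics/scene0.png

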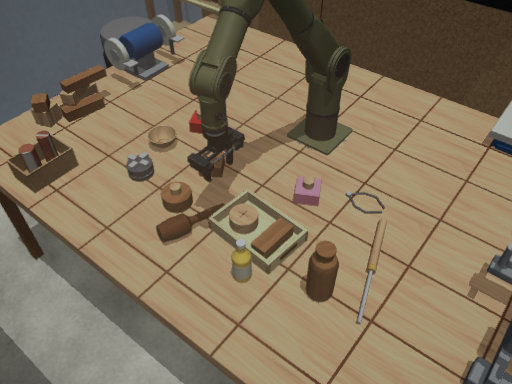

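View pics/side0.png

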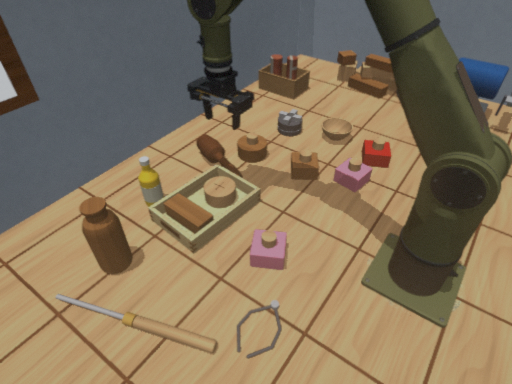

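View pics/wrist0.png

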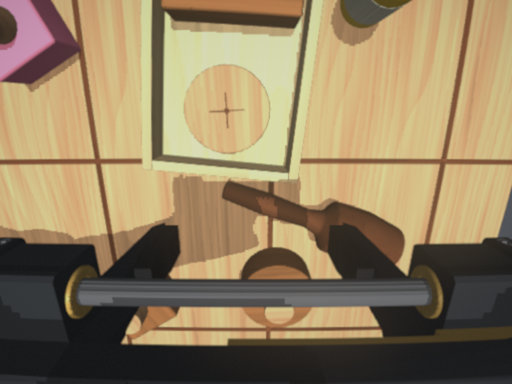

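The wanted square blank is the plain brown one, at side (305,165) and about world (0.46,-0.18). The pink and red ones are look-alikes. In the crate, the disc is on the -y side (wrist (227,110)) and the bar on the +y side (wrist (232,10)). I'll move the wrist camera over the crate.

>>> play_rows(translation=[[0.04,-0.01,-0.02],[0.04,-0.01,-0.02],[0.04,0,-0.02],[0,0,0],[0,0,0]], delta_rot=[[0,0,0],[0,0,0],[0,0,0],[0,0,0],[0,0,0]], grip=[-1,-1,-1,-1,-1])

```text
clock: 1.52
tool_pos: [0.6049, 0.1189, 0.3623]
eef_rot: [0.707, 0.707, -0.001, 0.0]
contact_force: [-0.8, -0.3, 1.1]
opening: 0.455
finger_force: 0.0
```

```bash
python3 - <<'E'
from h import *
cal=r.get_calibration("wrist"); im=r.snapshot("wrist"); cv2.imwrite("pics/wrist1.png",im)
import pickle; pickle.dump((cal),open("cal1.pkl","wb"))
from scipy.spatial.transform import Rotation as Ro
R=np.array(cal["rotation"]); cal["rotation"]=Ro.from_quat(R).as_matrix() if R.size==4 else R
for t in ["crate","bar_blank","disc_blank"]:
    for d in r.silhouettes("wrist",t)[:1]:
        m=d["pixels"].astype(np.uint8); c=max(cv2.findContours(m,0,1)[0],key=cv2.contourArea)
        z={"crate":.054}.get(t,.059)
        p=unproj(cal,c[:,0,:],z)[:,:2]; rc=cv2.minAreaRect((p*1000).astype(np.float32))
        print(t,round(d["confidence"],2),rc,cv2.minEnclosingCircle((p*1000).astype(np.float32)), np.round(p.min(0),3),np.round(p.max(0),3))
print(r.get_state()["tool_pos"])
E
```

```text
crate 0.83 ((595.6552734375, 132.82000732421875), (282.2436218261719, 195.47027587890625), 84.53544616699219) ((595.4046630859375, 133.1607208251953), 169.69708251953125) [ 0.485 -0.015] [0.706 0.282]
bar_blank 0.56 ((603.27294921875, 201.93792724609375), (60.6307258605957, 149.8438262939453), 86.802001953125) ((602.925048828125, 202.10113525390625), 79.18749237060547) [0.527 0.169] [0.679 0.236]
disc_blank 0.57 ((592.2290649414062, 75.873291015625), (98.50505065917969, 106.65121459960938), 10.521773338317871) ((593.9517211914062, 76.40269470214844), 53.54030990600586) [0.544 0.024] [0.643 0.13 ]
[0.60499972 0.11825866 0.36204094]
```

View pics/wrist1.png

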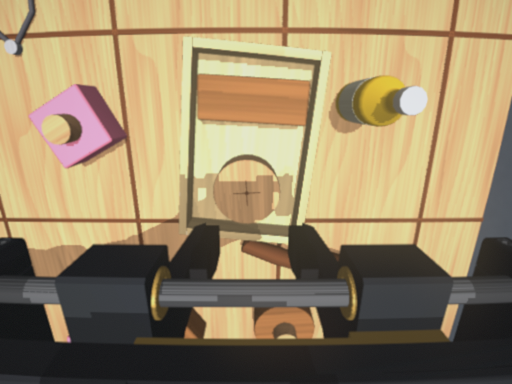

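Measured in the crate frame: yaw -5.5°, centre (0.596,0.133), gaps 20 (disc to wall), 48 (middle), 30 (bar to wall). They sum to 98, as they should. The plan is to put closed fingers in the middle gap and push the bar to +y, then the disc to -y. First I'll check glue clearance and the disc cross.

```bash
python3 - <<'E'
from h import *
from scipy.spatial.transform import Rotation as Ro
for c in ["side","scene","wrist"]:
    cal=r.get_calibration(c)
    r.snapshot(c); print(c,[(t,[np.round(d["point"],3).tolist() for d in r.look_for(c,t)][:2]) for t in ["glue","mallet","round_blank"]])
R=np.array(cal["rotation"]); cal["rotation"]=Ro.from_quat(R).as_matrix() if R.size==4 else R
print(unproj(cal,[[247,193]],.059), unproj(cal,[[352,100]],.03))
E
```

```text
side [('glue', [[0.749, 0.208, 0.094]]), ('mallet', [[0.728, -0.066, 0.048], [0.577, 0.086, 0.061]]), ('round_blank', [[0.641, -0.172, 0.053], [0.728, -0.064, 0.049]])]
scene [('glue', [[0.775, 0.21, 0.1]]), ('mallet', [[0.76, -0.067, 0.049]]), ('round_blank', [[0.673, -0.171, 0.054]])]
wrist [('glue', [[0.744, 0.198, 0.118]]), ('mallet', []), ('round_blank', [[0.625, -0.172, 0.055]])]
[[0.5946377  0.07193159 0.059     ]] [[0.74729607 0.20422213 0.03      ]]
```

>>> play_rows(translation=[[0.01,-0.002,0.05],[0.01,-0.002,0.05],[0.01,-0.004,0.05],[0,0,0.05],[0,0,0]], delta_rot=[[0,0,0],[0,0,0],[0,0,0],[0,0,5.5],[0,0,0]], grip=[-1,-1,-1,-1,-1])

```text
clock: 2.95
tool_pos: [0.5946, 0.1495, 0.1595]
eef_rot: [0.74, 0.673, -0.004, -0.001]
contact_force: [-0.4, 0.3, 0.5]
opening: 0.003
finger_force: 0.0
```

>>> play_rows(translation=[[0,0,0.04],[0,0,0.035],[0,0,0],[0.01,0,0],[0.01,0,0],[0.01,0,0],[0.008,0,0],[0,0,0]], delta_rot=[[0,0,0],[0,0,0],[0,0,0],[0,0,0],[0,0,0],[0,0,0],[0,0,0],[0,0,0]], grip=[-1,-1,-1,-1,-1,-1,-1,-1])

```text
clock: 3.95
tool_pos: [0.6008, 0.1894, 0.0879]
eef_rot: [0.74, 0.673, 0.001, -0.0]
contact_force: [-0.5, 0.3, 0.1]
opening: 0.008
finger_force: 0.0
```

>>> play_rows(translation=[[0.003,0,0],[0.002,0,0],[0,0,0]], delta_rot=[[0,0,0],[0,0,0],[0,0,0]], grip=[-1,-1,-1])

```text
clock: 4.32
tool_pos: [0.6008, 0.19, 0.0877]
eef_rot: [0.741, 0.672, -0.002, 0.001]
contact_force: [-1.6, -5.9, 4.6]
opening: 0.007
finger_force: 3.1
```

>>> play_rows(translation=[[0.003,0,0],[0.002,0,0],[0,0,0]], delta_rot=[[0,0,0],[0,0,0],[0,0,0]], grip=[-1,-1,-1])

```text
clock: 4.7
tool_pos: [0.6008, 0.1903, 0.0877]
eef_rot: [0.742, 0.671, -0.005, 0.003]
contact_force: [-1.9, -13.1, 8.4]
opening: 0.003
finger_force: 6.9
```

>>> play_rows(translation=[[-0.02,0,0],[-0.02,0,0],[-0.01,0,0],[-0.01,0,0],[-0.01,0,0],[-0.01,0,0],[-0.005,0,0],[0,0,0]], delta_rot=[[0,0,0],[0,0,0],[0,0,0],[0,0,0],[0,0,0],[0,0,0],[0,0,0],[0,0,0]], grip=[-1,-1,-1,-1,-1,-1,-1,-1])

```text
clock: 5.7
tool_pos: [0.5935, 0.1131, 0.0878]
eef_rot: [0.74, 0.672, 0.0, -0.0]
contact_force: [0.3, -0.2, 0.2]
opening: 0.001
finger_force: 0.0
```

>>> play_rows(translation=[[-0.003,0,0],[-0.002,0,0],[0,0,0]], delta_rot=[[0,0,0],[0,0,0],[0,0,0]], grip=[-1,-1,-1])

```text
clock: 6.08
tool_pos: [0.5938, 0.1123, 0.088]
eef_rot: [0.739, 0.674, 0.003, -0.001]
contact_force: [1.3, 6.5, -1.8]
opening: 0.006
finger_force: 3.6
```

>>> play_rows(translation=[[-0.003,0,0],[-0.002,0,0],[0,0,0],[0.02,0,0],[0,0,-0.05],[0,0,-0.055],[0,0,-0.055],[0,0,-0.055],[0,0,-0.055],[0,0,0],[0,0,0]], delta_rot=[[0,0,0],[0,0,0],[0,0,0],[0,0,0],[0,0,0],[0,0,0],[0,0,0],[0,0,0],[0,0,0],[0,0,0],[0,0,0]], grip=[-1,-1,-1,-1,-1,-1,-1,-1,-1,-1,-1])

```text
clock: 7.45
tool_pos: [0.5938, 0.1227, 0.3571]
eef_rot: [0.74, 0.672, -0.001, -0.0]
contact_force: [0.1, -0.4, -0.7]
opening: 0.004
finger_force: 0.0
```

```bash
cat > m.py <<'E'
from h import *
import sys
from scipy.spatial.transform import Rotation as Ro
def wcal():
    cal=r.get_calibration("wrist"); R=np.array(cal["rotation"]); cal["rotation"]=Ro.from_quat(R).as_matrix() if R.size==4 else R; return cal
def meas(targets,png):
    cal=wcal(); im=r.snapshot("wrist"); cv2.imwrite(png,im)
    for t,z in targets:
        for d in r.silhouettes("wrist",t)[:2]:
            m=d["pixels"].astype(np.uint8); c=max(cv2.findContours(m,0,1)[0],key=cv2.contourArea)
            p=unproj(cal,c[:,0,:],z)[:,:2]; rc=cv2.minAreaRect((p*1000).astype(np.float32))
            print(t,round(d["confidence"],2),[np.round(x,1).tolist() for x in rc], np.round(p.min(0),3),np.round(p.max(0),3))
    print(r.get_state()["tool_pos"]); return cal
E
python3 -c "
from m import *
meas([('crate',.054),('bar_blank',.059),('disc_blank',.059)],'pics/wrist2.png')"
```

```text
crate 0.97 [[596.1, 131.7], [283.4, 195.9], 84.4] [ 0.486 -0.017] [0.705 0.282]
bar_blank 0.58 [[605.0, 229.9], [60.4, 150.8], 84.4] [0.528 0.193] [0.681 0.267]
disc_blank 0.74 [[593.3, 67.6], [91.4, 98.4], 81.3] [0.542 0.017] [0.64  0.114]
[0.59373697 0.1229007  0.35606401]
```

View pics/wrist2.png

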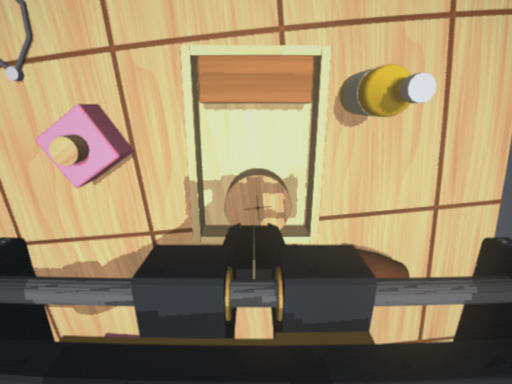

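```bash
python3 -c "
from m import *
c=wcal(); P=unproj(c,[[258,208],[258,170]],.059); print(P, (P[:,:2]-[.5957,.1328])@[.0953,.9955])
im=cv2.imread('pics/wrist2.png')[150:260,170:350]; cv2.imwrite('pics/crop2.png',cv2.resize(im,None,fx=4,fy=4,interpolation=cv2.INTER_CUBIC))"
```

```text
[[0.59186269 0.05306546 0.059     ]
 [0.59713894 0.11032275 0.059     ]] [-0.07974143 -0.02223897]
```

View pics/crop2.png

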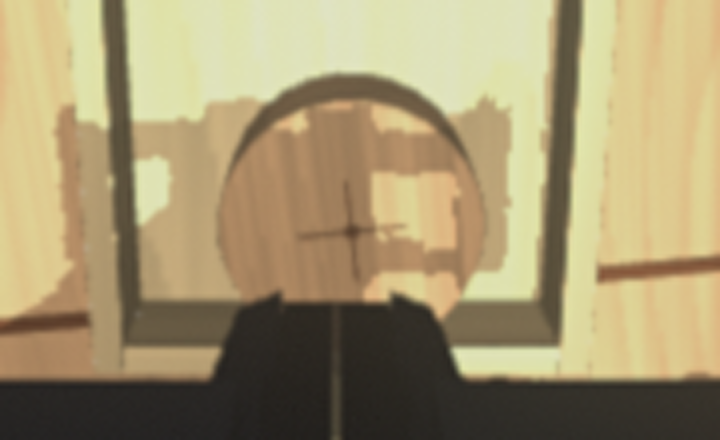

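The bar and disc are now against the end walls. The gap is about 97 mm, centred at world (0.5975, 0.1514) by the contact readings. Next is the square blank.

>>> play_rows(translation=[[-0.053,-0.022,0],[-0.053,-0.022,0],[-0.053,-0.022,0],[-0.053,-0.022,0],[-0.053,-0.021,0],[0,0,0],[0,0,0]], delta_rot=[[0,0,0],[0,0,0],[0,0,0],[0,0,0],[0,0,0],[0,0,0],[0,0,0]], grip=[1,1,1,1,1,1,1])

```text
clock: 8.52
tool_pos: [0.4608, -0.1296, 0.3573]
eef_rot: [0.74, 0.672, 0.0, -0.0]
contact_force: [0.6, 0.7, -0.1]
opening: 0.777
finger_force: 0.0
```

```bash
python3 -c "
from m import *
meas([('square_blank',.055),('round_blank',.055)],'pics/wrist3.png')"
```

```text
square_blank 0.88 [[293.4, -407.3], [84.1, 110.4], 85.7] [ 0.235 -0.45 ] [ 0.35  -0.366]
square_blank 0.78 [[289.5, -222.7], [131.5, 58.3], 31.1] [ 0.246 -0.28 ] [ 0.358 -0.194]
round_blank 0.63 [[649.0, -184.6], [106.8, 127.2], 66.1] [ 0.59  -0.241] [ 0.711 -0.126]
[ 0.46129495 -0.12855253  0.35749707]
```

View pics/wrist3.png

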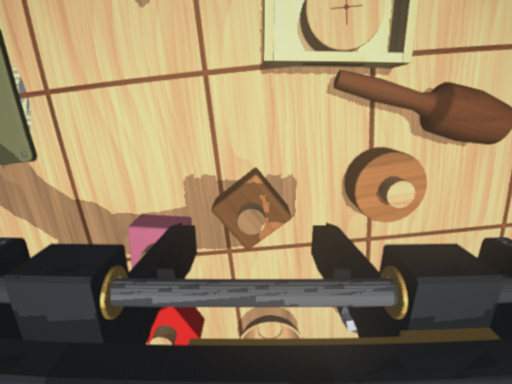

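```bash
python3 -c "
from m import *
im=cv2.imread('pics/wrist3.png')[155:260,195:310]; cv2.imwrite('pics/crop3.png',cv2.resize(im,None,fx=5,fy=5,interpolation=cv2.INTER_CUBIC))
c=wcal()
print([np.round(d['point'],3) for d in r.look_for('wrist','square_blank')])"
```

```text
[array([ 0.296, -0.407,  0.056]), array([ 0.283, -0.223,  0.054])]
```

View pics/crop3.png

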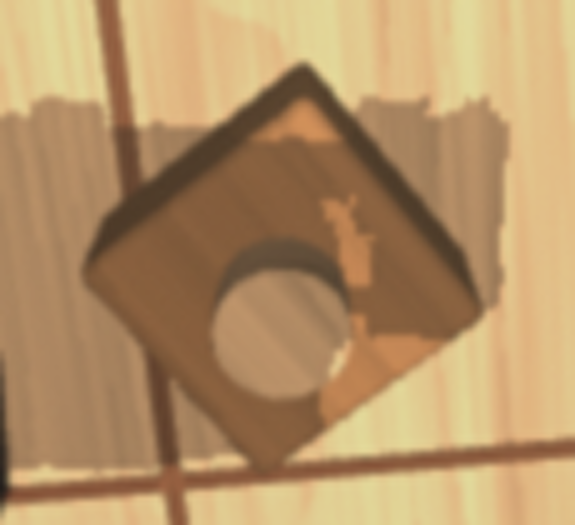

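```bash
python3 -c "
from m import *
c=wcal()
P=unproj(c,[[256.4,173.6],[212,208.6],[248.6,250],[291,217]],.055)[:,:2]
print(P,P.mean(0),unproj(c,[[251.2,221.6]],.083))
E=np.roll(P,-1,0)-P; print(np.linalg.norm(E,axis=1),np.degrees(np.arctan2(E[:,1],E[:,0])))
s=r.get_state(); print(s['tool_pos'],s['eef_rot'])"
```

```text
[[ 0.46284362 -0.14703321]
 [ 0.39166064 -0.19454342]
 [ 0.43941601 -0.26911862]
 [ 0.50890206 -0.21921527]] [ 0.45070558 -0.20747763] [[ 0.44959085 -0.20879301  0.083     ]]
[0.08558176 0.08855527 0.08554914 0.08562494] [-146.27935756  -57.36590757   35.68507081  122.54142209]
[ 0.46123252 -0.12868338  0.35755379] [ 7.39183141e-01  6.73504392e-01  2.82948023e-04 -1.93653028e-04]
```

Plain square blank found: centre (0.450,-0.208), yaw about 33.5° (the measured sides of 86–89 mm fit). I'll rotate the gripper -39° about the tool z and go above it.

>>> play_rows(translation=[[-0.04,-0.002,0],[-0.04,-0.002,0],[0,0,0.04],[0,0,0.04],[0,0,0.04],[0,0,0.04],[0,0,0]], delta_rot=[[0,0,0],[0,0,0],[0,0,-9.75],[0,0,-9.75],[0,0,-9.75],[0,0,-9.75],[0,0,0]], grip=[1,1,1,1,1,1,1])

```text
clock: 9.6
tool_pos: [0.448, -0.2081, 0.1956]
eef_rot: [0.473, 0.881, -0.0, -0.003]
contact_force: [-0.0, -0.1, 0.9]
opening: 0.995
finger_force: 0.0
```

```bash
python3 -c "
from m import *
s=r.get_state(); R=Ro.from_quat(s['eef_rot']); print(s['tool_pos'],s['q'],s['opening']); print(R.as_matrix().round(3)); print('tool-frame delta',R.inv().apply(np.array([.450,-.208,.122])-s['tool_pos']).round(4))"
```

```text
[ 0.44804468 -0.20810806  0.19563579] [ 0.50619478  0.70876221 -0.26507747  2.04589238  0.40741072  0.44224118
  0.51509878] 0.9950599184585033
[[-0.552  0.834 -0.005]
 [ 0.834  0.552  0.003]
 [ 0.005 -0.003 -1.   ]]
tool-frame delta [-0.0014  0.0019  0.0736]
```

>>> play_rows(translation=[[-0.001,0.002,0.04],[0,0,0.02],[0,0,0.013],[0,0,0],[0,0,0],[0,0,0],[0,0,0],[0,0,0],[0,0,0]], delta_rot=[[0,0,0],[0,0,0],[0,0,0],[0,0,0],[0,0,0],[0,0,0],[0,0,0],[0,0,0],[0,0,0]], grip=[1,1,1,1,-1,-1,-1,-1,-1], squeeze=30)

```text
clock: 10.72
tool_pos: [0.4506, -0.2095, 0.1248]
eef_rot: [0.473, 0.881, -0.0, -0.0]
contact_force: [-1.4, -1.8, 1.5]
opening: 0.457
finger_force: 1.2
```

>>> play_rows(translation=[[0,0,0],[0,0,0],[0,0,-0.01],[0,0,-0.02],[0,0,-0.04],[0,0,-0.04],[0,0,-0.03],[0,0,0],[0,0,0]], delta_rot=[[0,0,0],[0,0,0],[0,0,0],[0,0,0],[0,0,0],[0,0,0],[0,0,0],[0,0,0],[0,0,0]], grip=[-1,-1,-1,-1,-1,-1,-1,-1,-1])

```text
clock: 11.85
tool_pos: [0.4505, -0.2089, 0.2639]
eef_rot: [0.473, 0.881, -0.0, -0.001]
contact_force: [0.0, -0.7, -3.7]
opening: 0.449
finger_force: 30.0
```

```bash
python3 -c "
from m import *
s=r.get_state(); R=Ro.from_quat(s['eef_rot']); print(s['tool_pos'],s['opening'],s['finger_force'],s['contact_force']); print('tool-frame delta',R.inv().apply(np.array([.5975,.1514,.26])-s['tool_pos']).round(4)); print(np.degrees(np.arctan2(*R.as_matrix()[[1,0],1])))"
```

```text
[ 0.45049433 -0.20893511  0.26393612] 0.4493200919092185 29.999035773798823 [ 0.03236627 -0.74756727 -3.6542275 ]
tool-frame delta [0.2193 0.3215 0.0039]
33.51362488972159
```

>>> play_rows(translation=[[0.011,0.016,0],[0.022,0.032,0],[0.022,0.032,0],[0.022,0.032,0],[0.022,0.032,0],[0.022,0.032,0],[0.022,0.032,0],[0.022,0.032,0],[0.022,0.032,0],[0.022,0.032,0],[0.011,0.018,0],[0,0,0],[0,0,0],[0,0,0],[0,0,0],[0,0,0],[0,0,0],[0,0,0]], delta_rot=[[0,0,0],[0,0,0],[0,0,0],[0,0,0],[0,0,0],[0,0,0],[0,0,0],[0,0,0],[0,0,0],[0,0,0],[0,0,0],[0,0,4],[0,0,9],[0,0,9],[0,0,9],[0,0,8],[0,0,0],[0,0,0]], grip=[-1,-1,-1,-1,-1,-1,-1,-1,-1,-1,-1,-1,-1,-1,-1,-1,-1,-1])

```text
clock: 14.1
tool_pos: [0.5976, 0.152, 0.2635]
eef_rot: [0.739, 0.673, -0.001, -0.0]
contact_force: [0.0, 0.5, -1.9]
opening: 0.445
finger_force: 30.0
```

```bash
python3 -c "
from m import *
s=r.get_state(); R=Ro.from_quat(s['eef_rot']); print(s['tool_pos'],s['opening'],s['finger_force'],s['contact_force']); print('tool-frame delta',R.inv().apply(np.array([.5975,.1514,.26])-s['tool_pos']).round(4)); print(np.degrees(np.arctan2(*R.as_matrix()[[1,0],1])),R.as_matrix()[:,2])
c=wcal(); im=r.snapshot('wrist'); cv2.imwrite('pics/wrist4.png',cv2.resize(im,None,fx=1.5,fy=1.5,interpolation=cv2.INTER_CUBIC))
for t,z in [('square_blank',s['tool_pos'][2]-.0698-.0),('bar_blank',.059)]:
  for d in r.silhouettes('wrist',t)[:1]:
    cc=max(cv2.findContours(d['pixels'].astype(np.uint8),0,1)[0],key=cv2.contourArea); print(t,d['confidence'],cv2.minAreaRect((unproj(c,cc[:,0,:],z)[:,:2]*1000).astype(np.float32)))
"
```

```text
[0.59763833 0.15204212 0.2635449 ] 0.44532495174001296 29.999192068353295 [ 0.0427838   0.52901368 -1.92009057]
tool-frame delta [-0.0006 -0.0001  0.0035]
-5.343718914351144 [-1.95259612e-03 -7.86726813e-04 -9.99997784e-01]
square_blank 0.93 ((597.8005981445312, 163.67767333984375), (84.15231323242188, 88.24116516113281), 84.47057342529297)
bar_blank 0.72 ((605.8074340820312, 231.333984375), (59.99746322631836, 151.08404541015625), 83.71299743652344)
```

View pics/wrist4.png

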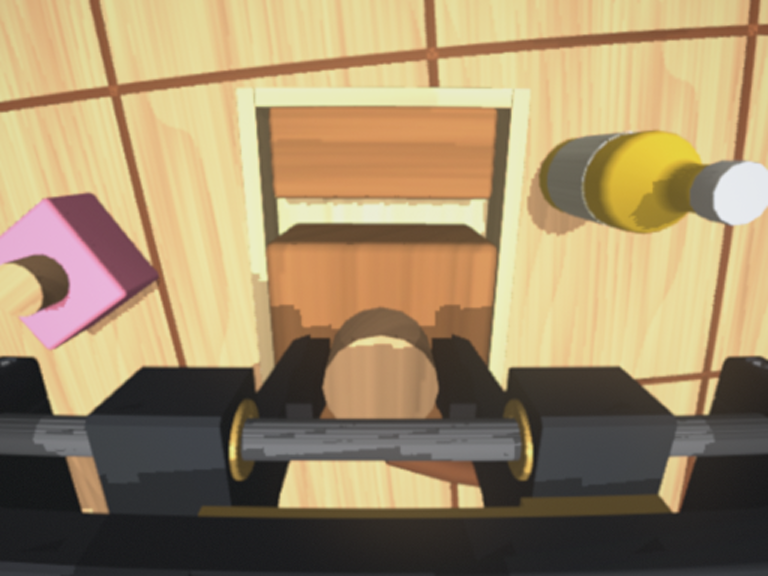

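```bash
python3 -c "
from m import *
c=wcal(); s=r.get_state(); z=s['tool_pos'][2]-.0698
P=unproj(c,np.array([[385,241],[268,244],[497,244],[385,197]])/1.5,z); P[3]=unproj(c,[[385/1.5,198/1.5]],.059)[0]
U=np.array([[.0953,.9955],[.9955,-.0953]]); print((P[:,:2]-s['tool_pos'][:2])@U.T); print((s['tool_pos'][:2]-[.5957,.1328])@U.T)"
```

```text
[[ 0.04663339  0.00096641]
 [ 0.04554012 -0.04307751]
 [ 0.0455431   0.04314015]
 [ 0.04982943  0.00233352]]
[0.01923385 0.00053301]
```

>>> play_rows(translation=[[-0.001,0,0.03],[0,0,0.03],[0,0,0.015],[0,0,0.01],[0,0,0.01],[0,0,0]], delta_rot=[[0,0,0],[0,0,0],[0,0,0],[0,0,0],[0,0,0],[0,0,0]], grip=[-1,-1,-1,-1,-1,-1])

```text
clock: 15.0
tool_pos: [0.598, 0.151, 0.1695]
eef_rot: [0.74, 0.672, -0.0, -0.0]
contact_force: [0.6, -0.0, -3.3]
opening: 0.446
finger_force: 30.0
```

Block underside is now about 45 mm high, inside the gap with no contact. I'll continue down.

>>> play_rows(translation=[[0,0,0.01],[0,0,0.01],[0,0,0.008],[0,0,0.004],[0,0,0.001],[0,0,0]], delta_rot=[[0,0,0],[0,0,0],[0,0,0],[0,0,0],[0,0,0],[0,0,0]], grip=[-1,-1,-1,-1,-1,-1])

```text
clock: 15.75
tool_pos: [0.5982, 0.1511, 0.1369]
eef_rot: [0.74, 0.672, 0.0, 0.0]
contact_force: [-0.6, 0.4, -4.1]
opening: 0.445
finger_force: 30.0
```

>>> play_rows(translation=[[0,0,0.0015],[0,0,0.0015],[0,0,0.001],[0,0,0]], delta_rot=[[0,0,0],[0,0,0],[0,0,0],[0,0,0]], grip=[-1,-1,-1,-1])

```text
clock: 16.25
tool_pos: [0.5984, 0.151, 0.1338]
eef_rot: [0.74, 0.672, 0.0, 0.0]
contact_force: [-1.6, -0.7, 5.2]
opening: 0.446
finger_force: 30.0
```

Floor contact at exactly the expected height (0.1338 - 0.1248 = 9 mm). Releasing and retreating upward.

>>> play_rows(translation=[[0,0,0],[0,0,0],[0,0,0],[0,0,0],[0,0,-0.02],[0,0,-0.04],[0,0,-0.05],[0,0,-0.05],[0,0,-0.05],[0,0,0],[0,0,0]], delta_rot=[[0,0,0],[0,0,0],[0,0,0],[0,0,0],[0,0,0],[0,0,0],[0,0,0],[0,0,0],[0,0,0],[0,0,0],[0,0,0]], grip=[0.3,0.3,0.3,0.3,0.3,0.3,0.6,1,1,1,1])

```text
clock: 17.62
tool_pos: [0.5976, 0.1508, 0.3431]
eef_rot: [0.74, 0.672, -0.0, 0.0]
contact_force: [-0.2, 0.8, -0.4]
opening: 1.003
finger_force: 0.0
```

```bash
python3 -c "
from m import *
meas([('crate',.054),('bar_blank',.059),('disc_blank',.059),('square_blank',.064)],'pics/wrist5.png')
r.snapshot('side')
for t in ['square_blank','bar_blank','disc_blank','round_blank','mallet','glue']: print(t,[np.round(d['point'],3).tolist() for d in r.look_for('side',t)][:4])"
```

```text
crate 0.71 [[595.5, 131.9], [283.9, 196.9], 84.5] [ 0.485 -0.017] [0.706 0.281]
bar_blank 0.62 [[605.6, 231.3], [59.0, 149.8], 84.3] [0.529 0.196] [0.681 0.268]
disc_blank 0.96 [[592.5, 55.7], [103.8, 99.7], 84.5] [0.542 0.004] [0.642 0.11 ]
disc_blank 0.7 [[605.5, 230.8], [60.3, 152.0], 84.4] [0.527 0.194] [0.683 0.267]
square_blank 0.83 [[597.7, 154.7], [90.9, 88.9], 84.5] [0.55  0.105] [0.644 0.203]
square_blank 0.78 [[360.5, 173.0], [114.7, 91.3], 27.3] [0.292 0.111] [0.43  0.227]
[0.59758096 0.15086376 0.34155387]
square_blank [[0.272, -0.397, 0.058], [0.327, 0.185, 0.051], [0.284, -0.241, 0.056]]
bar_blank [[0.592, 0.23, 0.058], [0.571, 0.062, 0.057]]
disc_blank [[0.573, 0.063, 0.059]]
round_blank [[0.638, -0.174, 0.056]]
mallet [[0.723, -0.059, 0.045]]
glue [[0.748, 0.207, 0.096]]
```

View pics/wrist5.png

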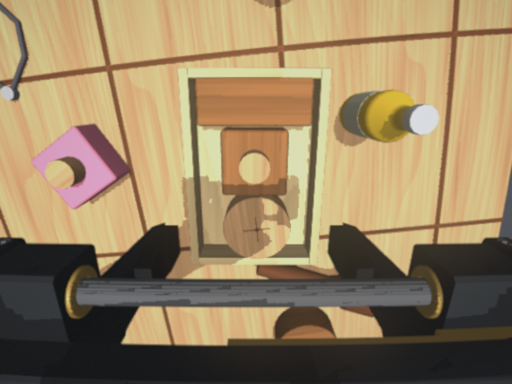

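All three lie flat in the crate: bar (255,100), square blank spigot up (255,160), disc (257,230). Nothing else has moved.

```bash
python3 -c "
from plant import r
print(r.finish_job())"
```

```text
the job is handed in; nothing more can be done
None
```

The job is handed in: the bar and disc were pushed to opposite end walls, the square blank was lowered spigot up into the gap between them, all three lie flat on the crate's floor, and the bystanders I re-measured were where they started.

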